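Tighten the emblem clamp with the cross key

ROBOT

A 6-joint arm with a two-finger parallel gripper is mounted at the origin on a cart in front of the work surface, level with it; the furniture and walls round the work are solid. World frame = base frame: x ahead of the robot, y to its left, z up, the work surface at z = 0. Lengths are in m, angles in rad, forces in N, time in s.
With the tool pointing down it reaches from about 0.325 to 0.9 m from the base axis. Payload 3.5 kg.
Tool frame: the origin (TCP) lies at the very end of the fingers, on their centre line; the grasp point (between the pads) lies 19 mm behind it; z points along the fingers, y is the direction in which the jaws open and shut (so a half turn about z gives the same grasp; the last joint's range is limited). The gripper opens to 85 mm and grips with 20 to 120 N. Pads are 22 mm wide; open, the fingers measure 114 mm over their backs; the gripper's body (76 mm by 85 mm) begins 54 mm behind the grasp point. The pads swing forward as they close: fully open they stand 13 mm farther back than shut.
Start: joints at [-1.297, 0.276, -0.026, 1.268, 0, 1.467], TCP at [0.23, -0.581, 0.231] pointing down, gripper open.
Joint ranges: [-3.12, 3.12], [-0.85, 1.88], [-1.08, 1.24], [-1.95, 2.15], [-1.57, 1.53], [-3.14, 3.14]. Speed limits (rad/s): [2.57, 2.57, 3.14, 3.14, 3.14, 3.14].

INTERFACE

Orientations are given as a unit quaternion [x, y, z, w].
In Python, from plant import env gives the robot as it stands. The module is installed in compiled form; this text tells all that it offers.
- The arm moves only by the tool move_arm, never from a script. Its argument "targets" is a list of rows, each an object of numbers: "rx", "ry", "rz": the turn, a rotation vector about the world's x, y, z in degrees; "dx", "dy", "dz": the shift along the world's x, y, z in m; "fingers": the closure in counts, from 0 (fully open) to 255 (shut). In form: [{"rx": .., "ry": .., "rz": .., "dx": .., "dy": .., "dz": .., "fingers": ..}, ...]. A call has 1 to 12 rows; each row shifts and turns the commanded pose from where the row before left it; what a row does not reach is not made up. A row lasts 1/8 s, in which the tool goes at most 62.5 mm and 10.7 degrees, less where a joint would pass 70% of its speed; a pose out of reach is approached as far as the arm can. A call is refused whole if a number of a shift passes 0.0625 or a number of a turn 10.7, either way. A call with a gripper value outside its range is refused whole. The fingers move at their own pace and stop on an object; "newtons" is the grip in N (left out, the last holds). Time passes only in rows, so rows that do not move let the fingers close. It gives the time, the measured TCP pose, the force and the opening at its end, in the units of the state.
- env.observe(): the state, without advancing time (a new reading comes with each control period).
- env.read_camera(name): name is "scene" or "top" or "wrist"; returns a dict with "color" (400x640x3 uint8, red, green, blue), "fx", "fy", "cx", "cy" (pixels), "R" (3x3) and "t" (3): a world point X has camera coordinates R X + t; the wrist camera has in their place "hand_eye" (4x4, takes a point from camera to tool coordinates, whose origin is the TCP and whose axes are the flange's). Camera axes: x right, y down, z forward; pixel columns grow to the right and rows downward; lengths in m; the calibration is good to about 2 mm. A picture is of the moment at which its call begins: read the wrist's pose just before it. There is no depth.
- env.close_job(): hands the job in, once; it reports no verdict.
The state is a dict: "time": time; "joints": joint angles; "qvel": joint speeds; "joint_torque": joint torques, N m; "tcp_pos": TCP position; "tcp_rot": TCP orientation; "force": force on the tool from outside, world axes, zero at the start; "moment": the same for the moment, N m; "width": finger opening in m.
Only numpy, scipy, OpenCV 4.12 (cv2) and the standard library are available. Lean on these libraries where they do the work, as an engineer would, in place of code of your own. Each camera call takes 0.05 s, during which the arm holds its last target. There are 200 camera calls.

TASK

Take the red-handled cross key out of its wooden stand, set it square and fully into the cross slot of the brass screw on the emblem clamp, and turn the screw clockwise until it stops, so that the strap is fully down. Be gentle: do not force the key against the screw head or past the stop, and turn only with the key in line with the screw. Then put the key back upright in its stand, fully home, and leave everything else on the table where it is.

Things in the scene. Friction and masses are not known exactly. Their poses are not given: they have to be found in the camera images.
- key: loose cross key (driver), 112 mm long, 0.12 to 0.2 kg, stands tip down. Origin: centre of the tip's end face; z runs from tip to handle. Cross bit: two crossing steel blades along the key's x and y, each 24 mm wide, 6 mm thick, 14 mm long, thinned to 4 mm in the first 2 mm; round shank 14 mm thick; round collar 38 mm across at z = 50 to 54 mm
- key_grip (a point): middle of the key's red handle, on its axis 83 mm above the tip; axes as the key's. The handle is square, 24 x 24 mm, with flats facing the key's x and y, from 54 to 112 mm above the tip: grip it across two opposite flats
- socket (a point): centre of the mouth of the recess in the square brass screw head (41 mm) on the clamp. z axis: the screw's axis, out of the recess, 15 degrees from vertical; does not turn with the screw. Going in: 0 to 4 mm deep a square funnel, 35 mm wide narrowing to 27; 4 to 8 mm square, 27 mm; then the cross slot, two crossing slots 8 mm wide, 27 mm long, along the head's sides, from 8 to 16 mm deep
- screw_foot (a point): on the screw's axis, 23 mm below the recess's mouth, axes as point socket. The slots' angle about the axis is not measured and differs every time: see it, or turn the bit lightly on the recess floor until it drops in (fits every 90 degrees, give or take 5). The screw resists with about 0.12 N m, so a light bit does not drag it; its hard stop is 40 to 100 degrees clockwise of its start
- strap (a joint): how far the screw has pulled the steel strap down, in m: grows by 0.002 per radian of screw turn clockwise (seen from above); starts between 0 and 0.002; 0.0035 at the screw's hard stop, where the strap rests on the emblem
- clamp: the emblem clamp, fixed to the table: dark base plate 150 x 116 x 10 mm, blue deck 130 x 110 mm leaning 15 degrees to its front (-x side), a silver wing emblem on the deck, over it a steel strap held by the brass screw. Origin: centre of the underside, z up. The screw head is its highest part, about 0.1 m above the table
- stand_hole (a point): centre of the mouth of the round hole (29 mm, through) in the top of the wooden stand, a block 70 x 70 x 55 mm fixed to the table. z up. The key stands in it with its collar resting on the block: its origin is then 50 mm below this point
- sanding_block: bystander: brown cork sanding block, 112 x 69 x 30 mm, origin at the centre of its underside
- jar_gold: bystander: white jar with a gold lid, 59 mm across, 50 mm high, origin at the centre of its underside
- tape_cream: bystander: roll of cream tape lying flat, 84 mm across, 18 mm high, origin at the centre of its underside
Things that resemble listed ones, but are neither listed nor needed, are in the scene too. Of the things like the key, leave any that is orange; of the rest the larger one is meant. What is shaped like the part that bears stand_hole but turquoise is not meant.

How it is judged:
On the way, in this order (a step that is already met when the one before it is completed fails the run):
1. the key's bit is in the screw's cross slot (tip at least 12.5 mm below the mouth of the recess) and square (within 6 degrees) (z of key in the frame of socket below -0.0125 m and distance between key and socket below 0.024 m and angle between the z axis of key and the z axis of socket, either way round below 0.1 rad), for 0.2 s.
2. the screw is turned to its stop (strap at least 3.3 mm down) with the key still in the slot (value of joint strap above 0.0033 m and distance between key and socket below 0.024 m), for 0.1 s.
At the end, for the whole second after the job is handed in: the strap is down (joint at least 3.2 mm) and the key stands at rest in the stand's hole, upright within 4.5 degrees, within 8 mm of the hole's centre, its collar within 4 mm of the block's top (value of joint strap above 0.0032 m and horizontal distance between key and stand_hole below 0.008 m and z of key in the frame of stand_hole below -0.046 m and angle between key's own z axis and vertical below 0.08 rad and linear speed of key below 0.02 m/s); the robot touches nothing.
It fails at once if the key pushes on the clamp or screw with more than 70 N while it is not yet in the slot (tip less than 10 mm deep) (contact force between key and clamp above 70 N and z of key in the frame of socket above -0.01 m).
It fails at once if the key is forced in the slot: contact forces on the bit over 150 N in sum (contact force between key and clamp above 150 N).
It fails at once if the screw is turned while the key is more than 7 degrees out of line with it (contact force between key and clamp above 1 N and velocity of joint strap above 0.0006 m/s and angle between the z axis of key and the z axis of socket, either way round above 0.12 rad).
It fails at once if a bystander is moved more than 20 mm (distance of any of sanding_block, jar_gold, tape_cream from where it was at the start of the episode above 0.02 m).
It also fails if it takes over 72 s, if anything falls off the work surface, if the arm or the gripper's body presses on something with over 40 N, if the wrist force passes 120 N, or if a joint passes its speed limit or range.

## Working session

There is one attempt and no reset: what is moved stays moved. The work goes in short steps, Python scripts to look and compute and a tool call to move; the robot and the scene stay as the last step left them, time stands still between calls to the robot, and variables do not carry over. Pictures are saved under pics/ and viewed, about 8 in all and at most 12, crops included, and the job is handed in when it is done.

Besides the shell and the picture viewer there is one more tool, called after "Emit:" as a command line: name --argument value ..., lists and objects as JSON in quotes. move_arm: Moves the arm, as the interface text tells. Its arguments: {"type":"object","properties":{"targets":{"type":"array","items":{"type":"object","properties":{"rx":{"type":"number"},"ry":{"type":"number"},"rz":{"type":"number"},"dx":{"type":"number"},"dy":{"type":"number"},"dz":{"type":"number"},"fingers":{"type":"number"}}}},"newtons":{"type":"number"}},"required":["targets"]}

```bash
mkdir -p pics
cat > h.py <<'E'
import numpy as np, cv2
from plant import env
from scipy.spatial.transform import Rotation as Rot
def cam(n):
    s=env.observe(); c=env.read_camera(n)
    K=np.array([[c['fx'],0,c['cx']],[0,c['fy'],c['cy']],[0,0,1]])
    if n=='wrist':
        H=np.array(c['hand_eye']); R=Rot.from_quat(s['tcp_rot']).as_matrix()
        Rw=R@H[:3,:3]; o=R@H[:3,3]+s['tcp_pos']
        c['R']=Rw.T; c['t']=-Rw.T@o
    c['K']=K; c['R']=np.array(c['R']); c['t']=np.array(c['t']); c['o']=-c['R'].T@c['t']
    return c
def ray(c,u,v):
    d=c['R'].T@np.linalg.solve(c['K'],[u,v,1.]); return c['o'],d/np.linalg.norm(d)
def plane(c,u,v,z):
    o,d=ray(c,u,v); return o+d*(z-o[2])/d[2]
def tri(obs):
    A=np.zeros((3,3));b=np.zeros(3)
    for c,u,v in obs:
        o,d=ray(c,u,v);P=np.eye(3)-np.outer(d,d);A+=P;b+=P@o
    X=np.linalg.solve(A,b)
    return X,[np.linalg.norm((np.eye(3)-np.outer(ray(c,u,v)[1],ray(c,u,v)[1]))@(X-c['o'])) for c,u,v in obs]
def proj(c,X):
    p=c['K']@(c['R']@np.array(X)+c['t']); return p[:2]/p[2]
def save(c,n,crop=None,k=1):
    im=c['color'][:,:,::-1]
    if crop: x0,y0,x1,y1=crop; im=im[y0:y1,x0:x1]
    cv2.imwrite('pics/'+n,cv2.resize(im,None,fx=k,fy=k,interpolation=cv2.INTER_CUBIC))
E
python3 - <<'E'
from h import *
a=cam('scene');b=cam('top')
np.set_printoptions(precision=4,suppress=True)
print(a['o'],b['o'],a['K'][0,0],b['K'][0,0],a['R'],b['R']); print(env.observe())
save(a,'s0.png');save(b,'t0.png')
E
```

```text
[ 0.0923 -0.5162  0.5638] [ 0.5003 -0.0382  1.2334] 374.37225548393747 482.9212994162041 [[ 0.6936 -0.7201  0.0165]
 [-0.4034 -0.4073 -0.8194]
 [ 0.5968  0.5617 -0.573 ]] [[ 0.0069 -1.      0.0008]
 [-0.9974 -0.0069 -0.0711]
 [ 0.0711 -0.0003 -0.9975]]
{'time': 0.1, 'joints': array([-1.2974,  0.2771, -0.0277,  1.268 , -0.    ,  1.4674]), 'qvel': array([-0.0015,  0.0001,  0.0033, -0.0005,  0.0016, -0.0002]), 'joint_torque': array([  0.0008, -44.6708,  29.6129,   0.0085,  -0.0001,  -0.    ]), 'tcp_pos': array([ 0.2298, -0.5805,  0.2303]), 'tcp_rot': array([ 0.9823,  0.1873, -0.0001, -0.001 ]), 'force': array([-0.3181,  0.7732,  0.6509]), 'moment': array([-0.0111, -0.0157, -0.0475]), 'width': 0.08524057766546678}
```

View pics/s0.png

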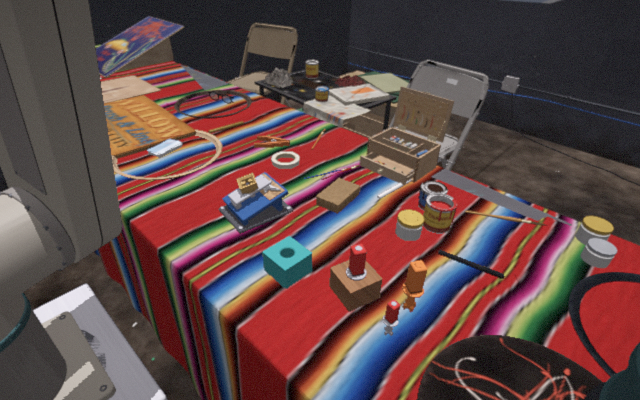

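View pics/t0.png

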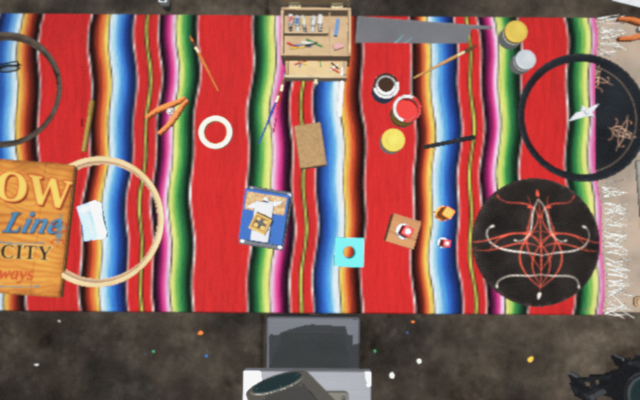

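Scene: red key in the wooden stand at (357,262), clamp with brass screw at (247,183). Top: stand at (404,231), brass head at (262,222). The small red key at (392,315) and the orange one are decoys, as is the turquoise block.

Run:
```python
from h import *
np.set_printoptions(precision=4,suppress=True)
a=cam('scene');b=cam('top')
print('keytop',tri([(a,358,248),(b,406,230)]))
print('head',tri([(a,247,180),(b,262,222)]))
print('stand plane',plane(b,403,231,.055))
for n,c,box in(('top',b,(230,180,300,255)),('sc',a,(210,160,300,235))):
    im=c['color'][box[1]:box[3],box[0]:box[2]]
A=cv2.resize(a['color'][160:310,210:400,::-1],None,fx=3.5,fy=3.5,interpolation=2)
B=cv2.resize(b['color'][180:280,230:430,::-1],None,fx=3.3,fy=3.3,interpolation=2)
w=max(A.shape[1],B.shape[1])
pad=lambda I:cv2.copyMakeBorder(I,0,0,0,w-I.shape[1],0)
cv2.imwrite('pics/c1.png',cv2.resize(np.vstack([pad(A),pad(B)]),None,fx=.69,fy=.69)); print(A.shape,B.shape)
```

```text
keytop (array([ 0.5021, -0.2294,  0.1118]), [np.float64(0.001186426105232834), np.float64(0.0011864261052329482)])
head (array([0.5166, 0.1083, 0.0966]), [np.float64(0.00155796795885831), np.float64(0.001557967958858199)])
stand plane [ 0.4989 -0.2308  0.055 ]
(525, 665, 3) (330, 660, 3)
```

Run:
```python
from h import *
np.set_printoptions(precision=3,suppress=True)
c=cam('wrist'); print(np.array(c['hand_eye']),c['K'])
```

```text
[[ 0.001 -0.965 -0.261  0.067]
 [ 1.     0.001 -0.     0.   ]
 [ 0.    -0.261  0.965 -0.143]
 [ 0.     0.     0.     1.   ]] [[321.151   0.    320.016]
 [  0.    321.151 198.146]
 [  0.      0.      1.   ]]
```

View pics/c1.png

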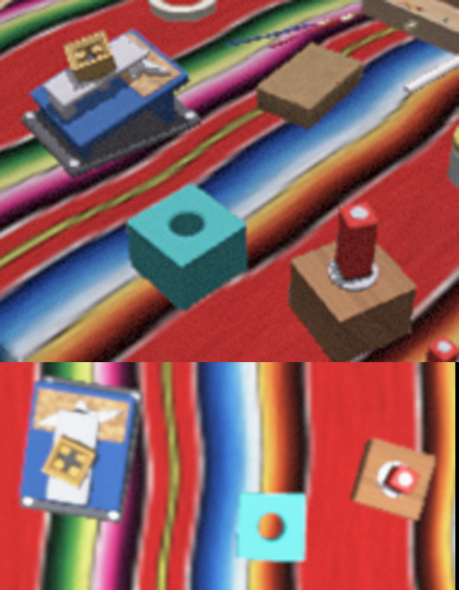

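Crop: clamp's tall (rear) side is toward +x, its front toward the robot; the brass head's cross is visible with the head rotated roughly 25° in the top view. The key stands in the wooden block with its flats visible. I'm moving above the key.

Emit:
move_arm --targets '[{"dx": 0.0225,"dy": 0.029,"dz": 0.0025,"rz": 10.5,"fingers": 0},{"dx": 0.0225,"dy": 0.029,"dz": 0.0025,"rz": 10.5},{"dx": 0.0225,"dy": 0.029,"dz": 0.0025,"rz": 10.5},{"dx": 0.0225,"dy": 0.029,"dz": 0.0025,"rz": 10.5},{"dx": 0.0225,"dy": 0.029,"dz": 0.0025,"rz": 10.5},{"dx": 0.0225,"dy": 0.029,"dz": 0.0025,"rz": 10.5},{"dx": 0.0225,"dy": 0.029,"dz": 0.0025,"rz": 10.5},{"dx": 0.0225,"dy": 0.029,"dz": 0.0025,"rz": 10.5},{"dx": 0.0225,"dy": 0.029,"dz": 0.0025,"rz": 10.5},{"dx": 0.0225,"dy": 0.029,"dz": 0.0025,"rz": 10.5},{"dx": 0.0225,"dy": 0.029,"dz": 0.0025,"rz": 10.5},{"dx": 0.0225,"dy": 0.029,"dz": 0.0025,"rz": 10.5}]'

```text
schema error: expected keys rx, ry, rz, dx, dy, dz, fingers
```

Run:
```python
from h import *
np.set_printoptions(precision=3,suppress=True)
s=env.observe();print(s['time'],s['tcp_pos'],Rot.from_quat(s['tcp_rot']).as_matrix(),s['joints'],s['force'])
c=cam('wrist'); save(c,'w1.png'); np.save('w1.npy',c,allow_pickle=True)
```

```text
0.25 [ 0.23  -0.581  0.231] [[ 0.93   0.368 -0.   ]
 [ 0.368 -0.93   0.001]
 [ 0.    -0.001 -1.   ]] [-1.297  0.277 -0.027  1.268 -0.     1.467] [-0.512  0.106 -0.494]
```

View pics/w1.png

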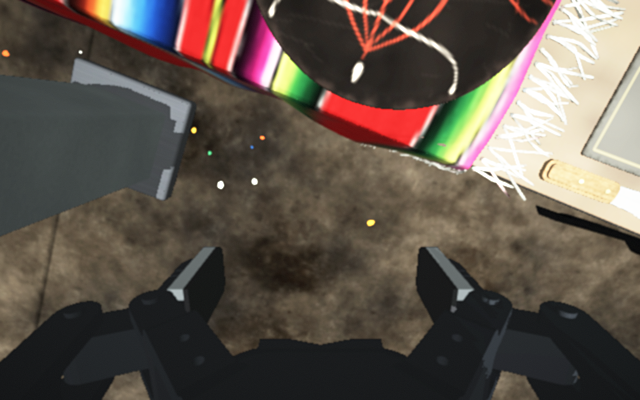

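The move was refused because every row needs all seven keys, so that picture was still the start pose (4 viewed). Resending the move.

Emit:
move_arm --targets '[{"rx": 0,"ry": 0,"rz": 10.5,"dx": 0.0225,"dy": 0.029,"dz": 0.0025,"fingers": 0},{"rx": 0,"ry": 0,"rz": 10.5,"dx": 0.0225,"dy": 0.029,"dz": 0.0025,"fingers": 0},{"rx": 0,"ry": 0,"rz": 10.5,"dx": 0.0225,"dy": 0.029,"dz": 0.0025,"fingers": 0},{"rx": 0,"ry": 0,"rz": 10.5,"dx": 0.0225,"dy": 0.029,"dz": 0.0025,"fingers": 0},{"rx": 0,"ry": 0,"rz": 10.5,"dx": 0.0225,"dy": 0.029,"dz": 0.0025,"fingers": 0},{"rx": 0,"ry": 0,"rz": 10.5,"dx": 0.0225,"dy": 0.029,"dz": 0.0025,"fingers": 0},{"rx": 0,"ry": 0,"rz": 10.5,"dx": 0.0225,"dy": 0.029,"dz": 0.0025,"fingers": 0},{"rx": 0,"ry": 0,"rz": 10.5,"dx": 0.0225,"dy": 0.029,"dz": 0.0025,"fingers": 0},{"rx": 0,"ry": 0,"rz": 10.5,"dx": 0.0225,"dy": 0.029,"dz": 0.0025,"fingers": 0},{"rx": 0,"ry": 0,"rz": 10.5,"dx": 0.0225,"dy": 0.029,"dz": 0.0025,"fingers": 0},{"rx": 0,"ry": 0,"rz": 10.5,"dx": 0.0225,"dy": 0.029,"dz": 0.0025,"fingers": 0},{"rx": 0,"ry": 0,"rz": 10.5,"dx": 0.0225,"dy": 0.029,"dz": 0.0025,"fingers": 0}]'

```text
time: 1.8
tcp_pos: [0.5006, -0.2321, 0.2615]
tcp_rot: [0.276, 0.961, -0.0, 0.0]
force: [-0.5, -0.2, -0.3]
width: 0.0854
```

Run:
```python
from h import *
np.set_printoptions(precision=3,suppress=True)
s=env.observe();print(s['time'],s['tcp_pos'],Rot.from_quat(s['tcp_rot']).as_matrix(),s['joints'],s['force'])
c=cam('wrist'); save(c,'w2.png'); np.save('w2.npy',c,allow_pickle=True)
```

```text
1.8 [ 0.501 -0.232  0.261] [[-0.847  0.531  0.   ]
 [ 0.531  0.847 -0.   ]
 [-0.    -0.    -1.   ]] [-0.551  0.132 -0.141  1.298 -0.     0.008] [-0.517 -0.152 -0.298]
```

View pics/w2.png

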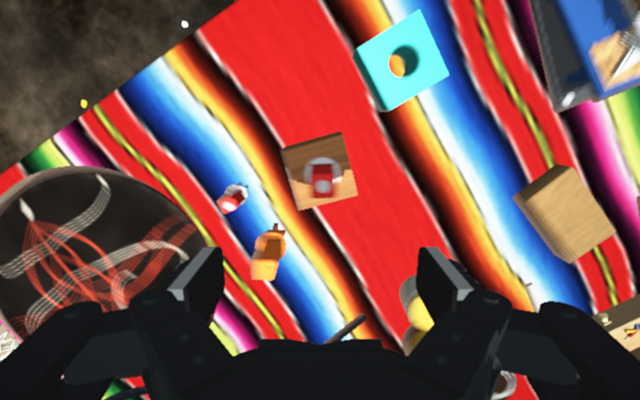

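Picture 5: key handle at (322,180), its edges nearly image-aligned, the wooden block rotated about -13°. I'll measure by masks from this spot and then from a closer one.

Emit:
move_arm --targets '[{"rx": 0,"ry": 0,"rz": 0,"dx": 0,"dy": 0,"dz": -0.02,"fingers": 0},{"rx": 0,"ry": 0,"rz": 0,"dx": 0,"dy": 0,"dz": -0.02,"fingers": 0},{"rx": 0,"ry": 0,"rz": 0,"dx": 0,"dy": 0,"dz": -0.02,"fingers": 0},{"rx": 0,"ry": 0,"rz": 0,"dx": 0,"dy": 0,"dz": 0,"fingers": 0},{"rx": 0,"ry": 0,"rz": 0,"dx": 0,"dy": 0,"dz": 0,"fingers": 0}]'

```text
time: 2.48
tcp_pos: [0.5002, -0.2335, 0.202]
tcp_rot: [0.279, 0.96, -0.0, 0.0]
force: [-0.0, -0.1, -0.0]
width: 0.0856
```

Run:
```python
from h import *
np.set_printoptions(precision=4,suppress=True)
a=cam('scene');b=cam('top');c=cam('wrist'); np.save('w3.npy',c,allow_pickle=True)
A=c['color'][100:270,235:410,::-1]
A=cv2.resize(A,None,fx=3.4,fy=3.4,interpolation=2)
B=cv2.resize(b['color'][200:260,375:435,::-1],None,fx=6,fy=6,interpolation=2)
S=cv2.resize(a['color'][235:310,325:390,::-1],None,fx=6,fy=6,interpolation=2)[:,:200*2]
o=np.zeros((600,800,3),np.uint8); o[:578,:595]=A; 
B=cv2.resize(B,(200,200));o[:200,598:798]=B; S=cv2.resize(S,(195,225));o[210:435,598:793]=S
cv2.imwrite('pics/c3.png',o)
```

```text
(no output)
```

View pics/c3.png

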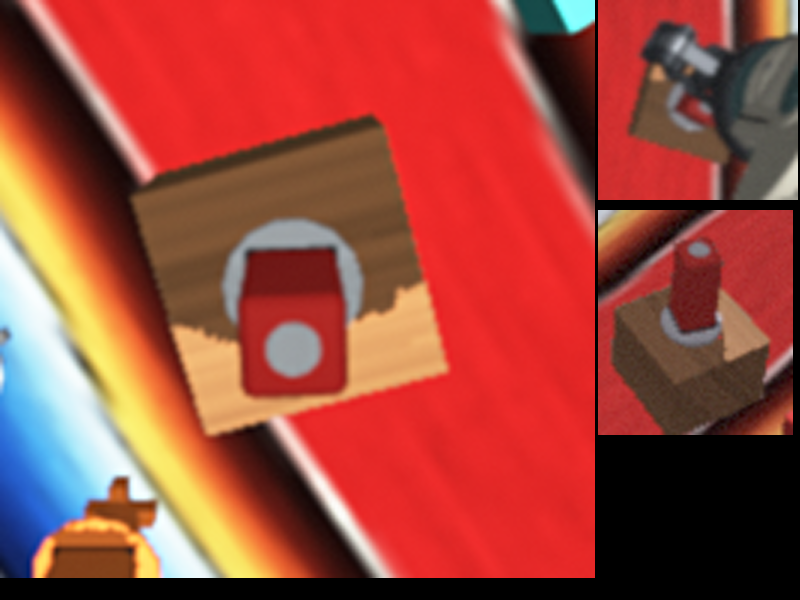

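Picture 6 (3.4x crop): handle top corners (241,292),(346,297),(344,396),(243,395), grey dot (294,349), collar centre (293,288), block top corners (133,197),(383,125),(448,373),(208,437).

Run:
```python
from h import *
np.set_printoptions(precision=4,suppress=True)
c=np.load('w3.npy',allow_pickle=True).item(); a=cam('scene')
q=lambda x,y:(235+(x+.5)/3.4-.5,100+(y+.5)/3.4-.5)
X,e=tri([(c,*q(294,349)),(a,358.5,248)]);print('keytop',X,e)
P=np.array([plane(c,*q(*p),X[2]) for p in[(241,292),(346,297),(344,396),(243,395)]]);print(P,P.mean(0))
for i in range(4):
    d=P[(i+1)%4]-P[i];print(np.hypot(*d[:2]),np.degrees(np.arctan2(d[1],d[0])))
print('collar',plane(c,*q(293,288),.059))
B=np.array([plane(c,*q(*p),.055) for p in[(133,197),(383,125),(448,373),(208,437)]]);print(B,B.mean(0))
for i in range(4):
    d=B[(i+1)%4]-B[i];print(np.hypot(*d[:2]),np.degrees(np.arctan2(d[1],d[0])))
s=env.observe();print(s['tcp_pos'],s['joints'],Rot.from_quat(s['tcp_rot']).as_matrix())
```

```text
keytop [ 0.502  -0.2325  0.1141] [np.float64(0.00045405659404269307), np.float64(0.0004540565940426517)]
[[ 0.4853 -0.2356  0.1141]
 [ 0.4985 -0.2169  0.1141]
 [ 0.5176 -0.2292  0.1141]
 [ 0.5053 -0.2481  0.1141]] [ 0.5017 -0.2324  0.1141]
0.02284635399944922 54.82283141466621
0.022668290928307442 -32.72247315070182
0.022514656534910672 -122.98111770954011
0.023547204920910194 148.03419363966321
collar [ 0.5013 -0.2322  0.059 ]
[[ 0.4583 -0.2553  0.055 ]
 [ 0.4778 -0.1893  0.055 ]
 [ 0.5457 -0.2092  0.055 ]
 [ 0.5257 -0.276   0.055 ]] [ 0.5019 -0.2325  0.055 ]
0.06881539495507748 73.5609150769766
0.0707567752326349 -16.272792845507976
0.06978285543160694 -106.62708638451976
0.07053161636113517 162.94212233625834
[ 0.5005 -0.2336  0.2024] [-0.5537  0.1645 -0.2293  1.1751 -0.      0.0122] [[-0.8441  0.5361  0.0016]
 [ 0.5361  0.8441 -0.001 ]
 [-0.0019  0.     -1.    ]]
```

Emit:
move_arm --targets '[{"rx": 0,"ry": 0,"rz": 0,"dx": 0.0015,"dy": 0.001,"dz": -0.033,"fingers": 0},{"rx": 0,"ry": 0,"rz": 0,"dx": 0,"dy": 0,"dz": -0.033,"fingers": 0},{"rx": 0,"ry": 0,"rz": 0,"dx": 0,"dy": 0,"dz": -0.033,"fingers": 0},{"rx": 0,"ry": 0,"rz": 0,"dx": 0,"dy": 0,"dz": -0.032,"fingers": 0},{"rx": 0,"ry": 0,"rz": 0,"dx": 0,"dy": 0,"dz": 0,"fingers": 120},{"rx": 0,"ry": 0,"rz": 0,"dx": 0,"dy": 0,"dz": 0,"fingers": 255},{"rx": 0,"ry": 0,"rz": 0,"dx": 0,"dy": 0,"dz": 0,"fingers": 255},{"rx": 0,"ry": 0,"rz": 0,"dx": 0,"dy": 0,"dz": 0,"fingers": 255},{"rx": 0,"ry": 0,"rz": 0,"dx": 0,"dy": 0,"dz": 0,"fingers": 255}]' --newtons 60

```text
time: 3.8
tcp_pos: [0.5028, -0.2331, 0.0723]
tcp_rot: [0.279, 0.96, -0.001, 0.002]
force: [-1.0, -0.1, 6.3]
width: 0.0233
```

Emit:
move_arm --targets '[{"rx": 0,"ry": 0,"rz": 0,"dx": 0,"dy": 0,"dz": 0.03,"fingers": 255},{"rx": 0,"ry": 0,"rz": 0,"dx": 0,"dy": 0,"dz": 0.057,"fingers": 255},{"rx": 0,"ry": 0,"rz": 0,"dx": 0,"dy": 0,"dz": 0.057,"fingers": 255},{"rx": 0,"ry": 0,"rz": 0,"dx": 0.01,"dy": 0.044,"dz": 0,"fingers": 255},{"rx": 0,"ry": 0,"rz": 0,"dx": 0.01,"dy": 0.053,"dz": 0,"fingers": 255},{"rx": 0,"ry": 0,"rz": 0,"dx": 0.01,"dy": 0.053,"dz": 0,"fingers": 255},{"rx": 0,"ry": 0,"rz": 0,"dx": 0.01,"dy": 0.053,"dz": 0,"fingers": 255},{"rx": 0,"ry": 0,"rz": 0,"dx": 0.01,"dy": 0.053,"dz": 0,"fingers": 255},{"rx": 0,"ry": 0,"rz": 0,"dx": 0.014,"dy": 0.053,"dz": -0.015,"fingers": 255},{"rx": 0,"ry": 0,"rz": 0,"dx": 0,"dy": 0,"dz": 0,"fingers": 255},{"rx": 0,"ry": 0,"rz": 0,"dx": 0,"dy": 0,"dz": 0,"fingers": 255}]'

```text
time: 5.18
tcp_pos: [0.5649, 0.0768, 0.1989]
tcp_rot: [0.279, 0.96, -0.0, -0.001]
force: [0.4, 0.8, -1.3]
width: 0.0234
```

Run:
```python
from h import *
np.set_printoptions(precision=4,suppress=True)
s=env.observe();print(s['tcp_pos'],s['joints'],Rot.from_quat(s['tcp_rot']).as_matrix(),s['force'],s['moment'])
a=cam('scene');b=cam('top');c=cam('wrist'); np.save('w4.npy',[a,b,c],allow_pickle=True)
save(c,'w4.png',(160,0,560,300),2)
```

```text
[0.5649 0.0768 0.1989] [ 0.022   0.1998 -0.1939  1.1784 -0.0006  0.587 ] [[-0.8446  0.5354 -0.0013]
 [ 0.5354  0.8446 -0.0006]
 [ 0.0007 -0.0012 -1.    ]] [ 0.3954  0.7748 -1.2537] [-0.0132  0.0172 -0.0102]
```

View pics/w4.png

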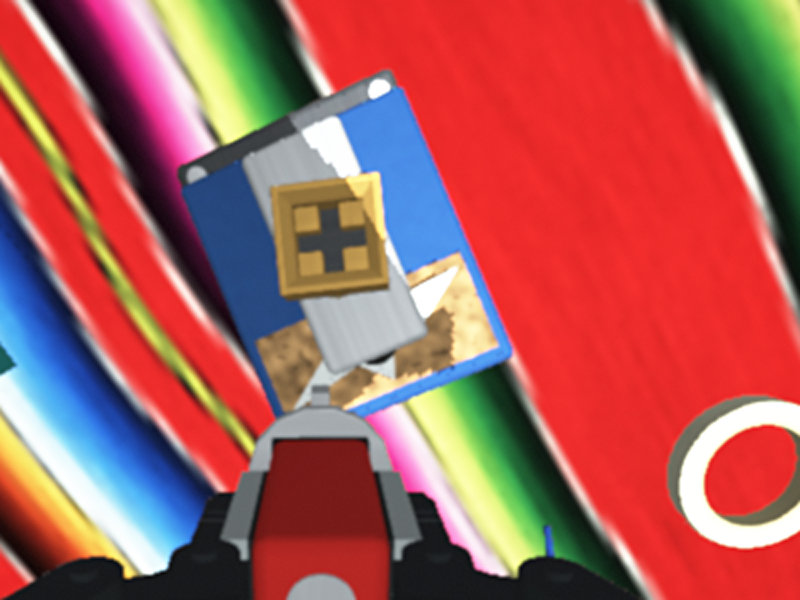

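Picture 7 (2x crop, offset (160,0)): head-top corners (272,189),(381,172),(388,286),(283,299); cross arms from (298,243) to (367,238) and (328,207) to (337,271), centre (332,240); clamp front edge along (185,175)-(390,75); the key is held straight at the bottom.

```bash
cat > g.py <<'E'
from h import *
np.set_printoptions(precision=4,suppress=True)
a,b,c=np.load('w4.npy',allow_pickle=True)
q=lambda x,y:(160+(x+.5)/2-.5,(y+.5)/2-.5)
t=cv2.imread('pics/t0.png')[:,:,::-1]
for obs in ([(c,*q(332,240)),(a,247.5,179)],[(c,*q(332,240)),(b,260.5,222)],[(c,*q(332,240)),(a,247.5,179),(b,260.5,222)]):
    X,e=tri(obs);print(X,np.round(e,4))
def dirn(p,r,z):
    d=plane(c,*q(*r),z)-plane(c,*q(*p),z);return np.degrees(np.arctan2(d[1],d[0])),np.linalg.norm(d)
print('front edge base',dirn((181,172),(388,73),.01))
print('front deck',dirn((190,183),(403,88),.02),'rear deck',dirn((300,445),(511,356),.045))
yaw=np.radians(dirn((190,183),(403,88),.02)[0]-90); 
yaw=np.radians(np.degrees(yaw)) 
ex=np.array([np.cos(yaw),np.sin(yaw),0])
if ex[0]<0: ex=-ex
ez=-np.sin(np.radians(15))*ex+np.cos(np.radians(15))*np.array([0,0,1]); ey=np.cross(ez,np.cross([0,0,1],ez));
ex3=np.cos(np.radians(15))*ex+np.sin(np.radians(15))*np.array([0,0,1]); ey3=np.cross(ez,ex3)
print('yaw',np.degrees(np.arctan2(ex[1],ex[0])),'ez',ez)
def on(p,O):
    o,d=ray(c,*q(*p)); P=o+d*(((O-o)@ez)/(d@ez)); return np.array([(P-O)@ex3,(P-O)@ey3]),P
H=[on(p,X) for p in[(272,189),(381,172),(388,286),(283,299)]]
M=np.mean([h[1] for h in H],0);print('head',np.array([h[0] for h in H]),M)
for i in range(4):
    d=H[(i+1)%4][0]-H[i][0];print(np.linalg.norm(d),np.degrees(np.arctan2(d[1],d[0]))%90)
F=X-.008*ez
for p,r in(((298,243),(367,238)),((328,207),(337,271))):
    d=on(r,F)[0]-on(p,F)[0];print('slot',np.linalg.norm(d),np.degrees(np.arctan2(d[1],d[0]))%90,(on(r,F)[1]+on(p,F)[1])/2+.008*ez)
E
python3 g.py
```

```text
[0.5184 0.1116 0.097 ] [0.0001 0.0001]
[0.5182 0.1116 0.0911] [0.0003 0.0003]
[0.5181 0.1112 0.0973] [0.0005 0.0002 0.0005]
front edge base (np.float64(81.37712604912574), np.float64(0.10945004947475298))
front deck (np.float64(80.08323056902684), np.float64(0.10845379028029038)) rear deck (np.float64(81.52555120869127), np.float64(0.10931065708730943))
yaw -9.916769430973163 ez [-0.255   0.0446  0.9659]
head [[-0.0263 -0.0132]
 [-0.0159  0.0263]
 [ 0.0238  0.0133]
 [ 0.0133 -0.0246]] [0.517  0.1119 0.0969]
0.040833712027727384 75.20916248907238
0.041824573434032036 71.8101887283007
0.03931547754995978 74.41111880305506
0.04121453965082808 73.87770840502185
slot 0.026553186264404626 71.0457563299037 [0.5167 0.112  0.0969]
slot 0.024712914507982665 76.2409828487645 [0.5163 0.1124 0.0967]
```

```bash
cat > tgt.py <<'E'
from h import *
np.set_printoptions(precision=4,suppress=True)
def frame(yaw=-9,tilt=15):
    return Rot.from_euler('ZY',[yaw,-tilt],degrees=True).as_matrix()  # socket frame
S=frame(); ez=S[:,2]; M=np.array([.5168,.112,.0969])
def tool(phi): # tool y at angle phi in the socket frame, z=-ez
    y=S@[np.cos(np.radians(phi)),np.sin(np.radians(phi)),0]; z=-ez
    return np.column_stack([np.cross(y,z),y,z])
def rep(tip=None):
    s=env.observe();R=Rot.from_quat(s['tcp_rot']).as_matrix()
    yy=S.T@R[:,1]; tipw=s['tcp_pos']+R@np.array(TIP)
    print('t',s['time'],'tcp',s['tcp_pos'],'phi',np.degrees(np.arctan2(yy[1],yy[0])),'tilt err deg',np.degrees(np.arccos(min(1,-R[:,2]@ez))),'tip in socket mm',S.T@(tipw-M)*1e3,'F(socket)',S.T@s['force'],'Mom',s['moment'],'w',s['width'],'j',s['joints'])
    return s,R
TIP=[0.001,0,.067]
def go(phi,h):
    s=env.observe();R=Rot.from_quat(s['tcp_rot']).as_matrix();T=tool(phi)
    p=M+h*ez-T@np.array(TIP)
    print('rotvec deg',np.degrees(Rot.from_matrix(T@R.T).as_rotvec()),'shift',p-s['tcp_pos'])
E
python3 - <<'E'
from tgt import *
c=cam('wrist')
H=np.array(c['hand_eye']);
for p in([0,0,.067],[.001,0,.067],[.007,0,.067],[-.003,0,.067],[0.012,0,.069],[.012,0,-.045],[-.012,0,-.045]):
    x=np.linalg.inv(H)@np.r_[p,1]; x=c['K']@x[:3]; print(p,(x/x[2])[:2])
rep(); go(74,.02)
save(c,'w5.png',(250,150,390,260),5)
E
```

```text
[0, 0, 0.067] [318.7959 209.802 ]
[0.001, 0, 0.067] [318.7959 208.403 ]
[0.007, 0, 0.067] [318.7955 199.9384]
[-0.003, 0, 0.067] [318.7961 213.979 ]
[0.012, 0, 0.069] [318.8036 192.0675]
[0.012, 0, -0.045] [317.8445 274.3944]
[-0.012, 0, -0.045] [317.8996 335.0779]
t 5.375 tcp [0.5655 0.0756 0.1996] phi 67.19405761740923 tilt err deg 14.976407719617518 tip in socket mm [ 60.328  -27.9801  20.8319] F(socket) [-0.3092 -0.3449 -1.7571] Mom [-0.0224  0.0044 -0.0319] w 0.02363708511307224 j [ 0.0196  0.1989 -0.1934  1.1781 -0.0002  0.5873]
rotvec deg [ -3.3068 -14.617    7.4811] shift [-0.07    0.0395 -0.0185]
```

View pics/w5.png

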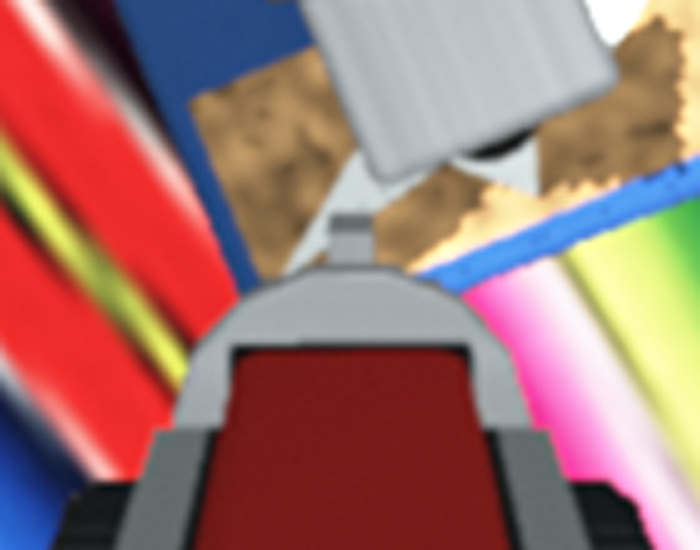

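Picture 8 (5x crop, offset (250,150)): blade end at (350,217), i.e. pixel (320,193.4), so the key sits within 1 mm of the tool axis, and straight.

```bash
sed -i 's/^TIP=.*/TIP=[0,0.0007,.067]/' tgt.py; python3 -c "
from tgt import *
go(74,.02)"
```

```text
rotvec deg [ -3.3068 -14.617    7.4811] shift [-0.0712  0.0393 -0.0188]
```

Emit:
move_arm --targets '[{"rx": -0.83,"ry": -3.65,"rz": 1.87,"dx": -0.0178,"dy": 0.0098,"dz": 0.005,"fingers": 255},{"rx": -0.83,"ry": -3.65,"rz": 1.87,"dx": -0.0178,"dy": 0.0098,"dz": 0.005,"fingers": 255},{"rx": -0.83,"ry": -3.65,"rz": 1.87,"dx": -0.0178,"dy": 0.0098,"dz": -0.01,"fingers": 255},{"rx": -0.83,"ry": -3.65,"rz": 1.87,"dx": -0.0178,"dy": 0.0098,"dz": -0.0188,"fingers": 255},{"rx": 0,"ry": 0,"rz": 0,"dx": 0,"dy": 0,"dz": 0,"fingers": 255},{"rx": 0,"ry": 0,"rz": 0,"dx": 0,"dy": 0,"dz": 0,"fingers": 255}]'

```text
time: 6.12
tcp_pos: [0.4954, 0.1155, 0.1816]
tcp_rot: [0.214, 0.968, 0.008, 0.131]
force: [0.6, -0.4, -1.6]
width: 0.0229
```

Run:
```python
from tgt import *
rep(); go(74,.0);print('ez',ez)
c=cam('wrist');a=cam('scene')
A=cv2.resize(c['color'][110:230,240:400,::-1],(640,480),interpolation=2)
o=np.zeros((480,800,3),np.uint8); 
B=cv2.resize(a['color'][130:230,210:290,::-1],(384,480),interpolation=2)
cv2.imwrite('pics/w6.png',np.hstack([cv2.resize(A,(400,300)),cv2.resize(B,(240,300))]))
cv2.imwrite('pics/w6.png',np.hstack([A[:,120:520],B]))
```

```text
t 6.125 tcp [0.4954 0.1155 0.1816] phi 74.02709072528533 tilt err deg 0.061427062833227464 tip in socket mm [ 1.2923  0.7426 20.4513] F(socket) [ 0.2458 -0.2875 -1.7564] Mom [0.0296 0.2882 0.049 ] w 0.022939778546392547 j [ 0.1466 -0.0569 -0.5407  0.8357 -0.0779  0.5726]
rotvec deg [ 0.0207  0.0587 -0.025 ] shift [ 0.0039 -0.0014 -0.0201]
ez [-0.2556  0.0405  0.9659]
```

View pics/w6.png

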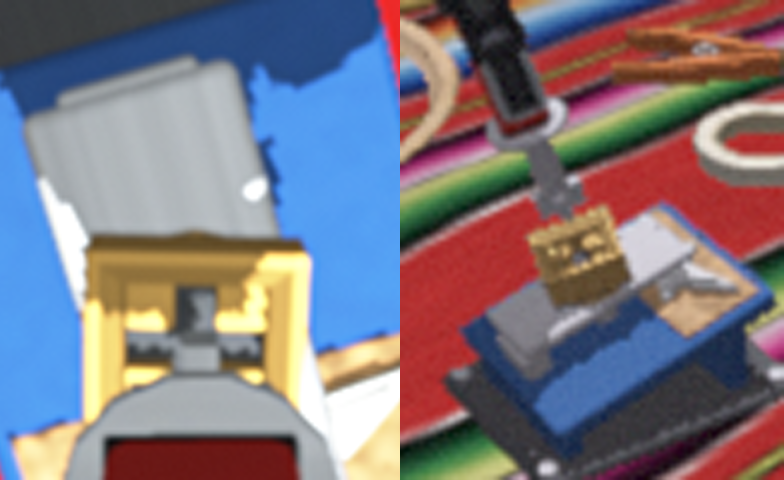

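Picture 9: the slot, recess and bit blade share one axis in the wrist view (head centre x≈196, blade x≈197, about 1° skew); the scene view shows the bit just above the recess. Descending.

Emit:
move_arm --targets '[{"rx": 0,"ry": 0,"rz": 0,"dx": 0.0013,"dy": -0.0005,"dz": -0.0067,"fingers": 255},{"rx": 0,"ry": 0,"rz": 0,"dx": 0.0013,"dy": -0.0005,"dz": -0.0067,"fingers": 255},{"rx": 0,"ry": 0,"rz": 0,"dx": 0.0013,"dy": -0.0004,"dz": -0.0067,"fingers": 255},{"rx": 0,"ry": 0,"rz": 0,"dx": 0.0005,"dy": -0.0001,"dz": -0.002,"fingers": 255},{"rx": 0,"ry": 0,"rz": 0,"dx": 0.0005,"dy": -0.0001,"dz": -0.002,"fingers": 255},{"rx": 0,"ry": 0,"rz": 0,"dx": 0,"dy": 0,"dz": 0,"fingers": 255}]'

```text
time: 6.98
tcp_pos: [0.4993, 0.1145, 0.1564]
tcp_rot: [0.214, 0.968, 0.008, 0.13]
force: [-0.1, -0.0, -2.2]
width: 0.0232
```

```bash
python3 -c "
from tgt import *
rep(); go(74,-.016)"
```

```text
t 6.975 tcp [0.4993 0.1145 0.1564] phi 74.11527687415386 tilt err deg 0.03209709846928236 tip in socket mm [-1.5456  0.3483 -4.9162] F(socket) [-0.7091 -0.0427 -2.1069] Mom [-0.0398  0.3068 -0.0132] w 0.02318973105911864 j [ 0.1429 -0.025  -0.5682  0.7776 -0.0766  0.5676]
rotvec deg [ 0.0368 -0.0357 -0.1081] shift [ 0.0042 -0.001  -0.0103]
```

Emit:
move_arm --targets '[{"rx": 0,"ry": 0,"rz": 0,"dx": 0.0012,"dy": -0.0003,"dz": -0.0007,"fingers": 255},{"rx": 0,"ry": 0,"rz": 0,"dx": 0.0005,"dy": -0.0001,"dz": -0.0019,"fingers": 255},{"rx": 0,"ry": 0,"rz": 0,"dx": 0.0003,"dy": 0,"dz": -0.001,"fingers": 255},{"rx": 0,"ry": 0,"rz": 0,"dx": 0.0003,"dy": 0,"dz": -0.001,"fingers": 255},{"rx": 0,"ry": 0,"rz": 0,"dx": 0,"dy": 0,"dz": 0,"fingers": 255}]'

```text
time: 7.6
tcp_pos: [0.5016, 0.114, 0.1518]
tcp_rot: [0.214, 0.968, 0.008, 0.13]
force: [0.8, -0.1, -1.7]
width: 0.0235
```

```bash
python3 -c "
from tgt import *
rep(); go(74,-.016)"
```

```text
t 7.6 tcp [0.5016 0.114  0.1518] phi 74.1069797662534 tilt err deg 0.0328833440013538 tip in socket mm [ -0.4854   0.2443 -10.0092] F(socket) [ 0.3663  0.0633 -1.8901] Mom [ 0.0165  0.2873 -0.0497] w 0.023505754183726017 j [ 0.1412 -0.0162 -0.5706  0.7663 -0.0763  0.5661]
rotvec deg [ 0.0399 -0.0344 -0.0987] shift [ 0.0019 -0.0006 -0.0057]
```

Emit:
move_arm --targets '[{"rx": 0,"ry": 0,"rz": 0,"dx": 0.0004,"dy": -0.0001,"dz": -0.001,"fingers": 255},{"rx": 0,"ry": 0,"rz": 0,"dx": 0.0003,"dy": -0.0001,"dz": -0.001,"fingers": 255},{"rx": 0,"ry": 0,"rz": 0,"dx": 0.0003,"dy": -0.0001,"dz": -0.001,"fingers": 255},{"rx": 0,"ry": 0,"rz": 0,"dx": 0.0003,"dy": -0.0001,"dz": -0.001,"fingers": 255},{"rx": 0,"ry": 0,"rz": 0,"dx": 0,"dy": 0,"dz": 0,"fingers": 255}]'

```text
time: 8.22
tcp_pos: [0.5027, 0.1136, 0.1477]
tcp_rot: [0.214, 0.968, 0.008, 0.13]
force: [-0.2, -0.4, -2.2]
width: 0.0232
```

```bash
python3 -c "
from tgt import *
rep(); go(74,-.016)"
```

```text
t 8.225 tcp [0.5027 0.1136 0.1477] phi 74.11138625576777 tilt err deg 0.05246294627415051 tip in socket mm [ -0.4137   0.0453 -14.286 ] F(socket) [-0.7489 -0.4162 -2.1269] Mom [0.0126 0.3352 0.0623] w 0.023211261660608502 j [ 0.1399 -0.0098 -0.5738  0.7568 -0.0759  0.5648]
rotvec deg [ 0.0378 -0.0559 -0.103 ] shift [ 0.0008 -0.0002 -0.0016]
```

Emit:
move_arm --targets '[{"rx": 0,"ry": 0,"rz": 0,"dx": 0.0003,"dy": 0,"dz": -0.0007,"fingers": 255},{"rx": 0,"ry": 0,"rz": 0,"dx": 0.0003,"dy": 0,"dz": -0.0007,"fingers": 255},{"rx": 0,"ry": 0,"rz": 0,"dx": 0.0001,"dy": 0,"dz": -0.0005,"fingers": 255},{"rx": 0,"ry": 0,"rz": 0,"dx": 0,"dy": 0,"dz": 0,"fingers": 255}]'

```text
time: 8.72
tcp_pos: [0.5036, 0.1137, 0.147]
tcp_rot: [0.214, 0.968, 0.008, 0.13]
force: [-3.2, 0.1, 5.9]
width: 0.0233
```

```bash
python3 -c "
from tgt import *
rep(); go(74,-.016)"
```

```text
t 8.725 tcp [0.5036 0.1137 0.147 ] phi 74.12109835432133 tilt err deg 0.002801512224348244 tip in socket mm [  0.3453   0.3276 -15.16  ] F(socket) [-1.5504 -0.354   6.5526] Mom [-0.0224  0.957  -0.0751] w 0.0233461474594749 j [ 0.1398 -0.0079 -0.5737  0.7541 -0.0758  0.5645]
rotvec deg [ 0.0334 -0.0036 -0.1164] shift [-0.0002 -0.0003 -0.0009]
```

Emit:
move_arm --targets '[{"rx": 0,"ry": 0,"rz": 0,"dx": -0.0002,"dy": 0,"dz": 0.0007,"fingers": 255},{"rx": 0,"ry": 0,"rz": 0,"dx": 0,"dy": 0,"dz": 0,"fingers": 255},{"rx": 1.02,"ry": -0.16,"rz": -3.86,"dx": 0,"dy": 0,"dz": 0,"fingers": 255},{"rx": 1.02,"ry": -0.16,"rz": -3.86,"dx": 0,"dy": 0,"dz": 0,"fingers": 255},{"rx": 1.02,"ry": -0.16,"rz": -3.86,"dx": 0,"dy": 0,"dz": 0,"fingers": 255},{"rx": 1.02,"ry": -0.16,"rz": -3.86,"dx": 0,"dy": 0,"dz": 0,"fingers": 255},{"rx": 0,"ry": 0,"rz": 0,"dx": 0,"dy": 0,"dz": 0,"fingers": 255}]'

```text
time: 9.6
tcp_pos: [0.5032, 0.1129, 0.1467]
tcp_rot: [0.346, 0.929, 0.025, 0.128]
force: [-2.1, -3.2, 3.0]
width: 0.0233
```

```bash
cat > st.py <<'E'
from tgt import *
s,R=rep(); 
# moment about the screw axis; moment at TCP assumed
print('Mz socket',ez@s['moment'], 'with lever', ez@(s['moment']))
phi=np.degrees(np.arctan2(*(S.T@R[:,1])[[1,0]])); go(phi,-.0155)
E
python3 st.py
```

```text
t 9.6 tcp [0.5032 0.1129 0.1467] phi 58.16137872421825 tilt err deg 0.12742211330834163 tip in socket mm [  0.1249  -0.7799 -15.4181] F(socket) [-0.7442 -3.5109  3.3176] Mom [-0.6839  0.6397 -0.1768] w 0.023273577163558826 j [ 0.1393 -0.0078 -0.5743  0.7546 -0.0776  0.8426]
Mz socket 0.029951642704563523 with lever 0.029951642704563523
rotvec deg [ 0.1124 -0.051   0.0318] shift [-0.      0.0006 -0.0001]
```

Emit:
move_arm --targets '[{"rx": 1.02,"ry": -0.16,"rz": -3.86,"dx": 0,"dy": -0.0003,"dz": 0.0003,"fingers": 255},{"rx": 1.02,"ry": -0.16,"rz": -3.86,"dx": 0,"dy": 0,"dz": 0,"fingers": 255},{"rx": 1.02,"ry": -0.16,"rz": -3.86,"dx": 0,"dy": 0,"dz": 0,"fingers": 255},{"rx": 1.02,"ry": -0.16,"rz": -3.86,"dx": 0,"dy": 0,"dz": 0,"fingers": 255},{"rx": 1.02,"ry": -0.16,"rz": -3.86,"dx": 0,"dy": 0,"dz": 0,"fingers": 255},{"rx": 0,"ry": 0,"rz": 0,"dx": 0,"dy": 0,"dz": 0,"fingers": 255}]'

```text
time: 10.35
tcp_pos: [0.5028, 0.1125, 0.1461]
tcp_rot: [0.502, 0.855, 0.046, 0.121]
force: [-0.1, -2.8, -2.3]
width: 0.0233
```

```bash
python3 st.py
```

```text
t 10.35 tcp [0.5028 0.1125 0.1461] phi 38.23533734451093 tilt err deg 0.16840419450130084 tip in socket mm [ -0.2737  -1.4095 -15.9099] F(socket) [-0.2416 -2.7789 -2.2983] Mom [-0.8422  0.3675 -0.2174] w 0.023327487741255454 j [ 0.1384 -0.0074 -0.575   0.7546 -0.0771  1.1896]
Mz socket 0.020180001890159373 with lever 0.020180001890159373
rotvec deg [ 0.1086 -0.1242  0.0339] shift [0.0002 0.0012 0.0004]
```

Run:
```python
from tgt import *
c=cam('wrist'); save(c,'w7.png',(240,110,400,230),4)
```

```text
(no output)
```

View pics/w7.png

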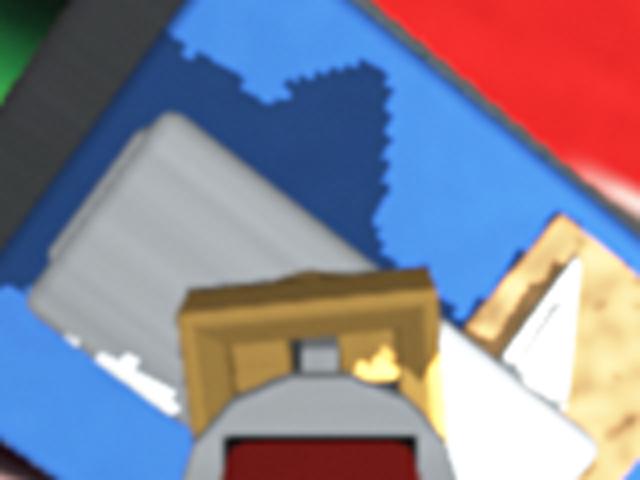

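Picture 10: the head follows the key with about 5° of lag (slot play); the bit is down in the slot. I'm continuing with a lighter grip as overload protection.

Emit:
move_arm --targets '[{"rx": 1.02,"ry": -0.16,"rz": -3.86,"dx": 0,"dy": 0.0002,"dz": 0.0003,"fingers": 255},{"rx": 1.02,"ry": -0.16,"rz": -3.86,"dx": 0,"dy": 0,"dz": 0,"fingers": 255},{"rx": 1.02,"ry": -0.16,"rz": -3.86,"dx": 0,"dy": 0,"dz": 0,"fingers": 255},{"rx": 0,"ry": 0,"rz": 0,"dx": 0,"dy": 0,"dz": 0,"fingers": 255}]' --newtons 35

```text
time: 10.9
tcp_pos: [0.5024, 0.1126, 0.1464]
tcp_rot: [0.588, 0.798, 0.058, 0.115]
force: [0.4, -4.6, -3.6]
width: 0.0235
```

```bash
python3 st.py
```

```text
t 10.9 tcp [0.5024 0.1126 0.1464] phi 26.26662882121187 tilt err deg 0.20863432563899598 tip in socket mm [ -0.5542  -1.5459 -15.4989] F(socket) [ 0.169  -4.4785 -3.8131] Mom [-1.3078  0.5834 -0.3179] w 0.023524202508280297 j [ 0.1388 -0.0079 -0.5746  0.7563 -0.0773  1.3989]
Mz socket 0.05083085659552301 with lever 0.05083085659552301
rotvec deg [ 0.1212 -0.1653  0.0389] shift [0.0006 0.0013 0.0001]
```

Emit:
move_arm --targets '[{"rx": 1.02,"ry": -0.16,"rz": -3.86,"dx": 0,"dy": -0.0005,"dz": 0,"fingers": 255},{"rx": 1.02,"ry": -0.16,"rz": -3.86,"dx": 0,"dy": -0.0003,"dz": 0,"fingers": 255},{"rx": 1.02,"ry": -0.16,"rz": -3.86,"dx": 0,"dy": 0,"dz": 0,"fingers": 255},{"rx": 0,"ry": 0,"rz": 0,"dx": 0,"dy": 0,"dz": 0,"fingers": 255}]'

```text
time: 11.4
tcp_pos: [0.5022, 0.1123, 0.1464]
tcp_rot: [0.668, 0.733, 0.07, 0.108]
force: [-1.7, -4.7, -3.6]
width: 0.0233
```

```bash
python3 st.py
```

```text
t 11.4 tcp [0.5022 0.1123 0.1464] phi 14.314810168074848 tilt err deg 0.19586270986356968 tip in socket mm [ -0.7274  -1.9051 -15.4312] F(socket) [-1.846  -4.8752 -3.2273] Mom [-1.1784  0.9114 -0.2263] w 0.02325488059299953 j [ 0.1372 -0.0085 -0.5751  0.7566 -0.0753  1.606 ]
Mz socket 0.11949244163382859 with lever 0.11949244163382859
rotvec deg [ 0.0348 -0.192   0.0172] shift [0.0008 0.0017 0.0001]
```

Emit:
move_arm --targets '[{"rx": 1.02,"ry": -0.16,"rz": -3.86,"dx": -0.0002,"dy": -0.0005,"dz": 0,"fingers": 255},{"rx": 1.02,"ry": -0.16,"rz": -3.86,"dx": 0,"dy": -0.0003,"dz": 0,"fingers": 255},{"rx": 1.02,"ry": -0.16,"rz": -3.86,"dx": 0,"dy": 0,"dz": 0,"fingers": 255},{"rx": 0,"ry": 0,"rz": 0,"dx": 0,"dy": 0,"dz": 0,"fingers": 255}]'

```text
time: 11.9
tcp_pos: [0.5018, 0.112, 0.1464]
tcp_rot: [0.741, 0.659, 0.082, 0.099]
force: [-2.7, -3.0, -3.6]
width: 0.0233
```

```bash
python3 st.py
```

```text
t 11.9 tcp [0.5018 0.112  0.1464] phi 2.3544878614596785 tilt err deg 0.21673719516824158 tip in socket mm [ -1.0623  -2.3167 -15.3945] F(socket) [-3.0371 -3.3638 -2.887 ] Mom [-0.8032  1.0977 -0.1785] w 0.023325827216809508 j [ 0.1356 -0.0094 -0.576   0.7567 -0.0734  1.8132]
Mz socket 0.07736045467401206 with lever 0.07736045467401206
rotvec deg [-0.0475 -0.2114 -0.0037] shift [0.0012 0.0022 0.0001]
```

Emit:
move_arm --targets '[{"rx": 1.02,"ry": -0.16,"rz": -3.86,"dx": -0.0004,"dy": -0.0003,"dz": 0,"fingers": 255},{"rx": 1.02,"ry": -0.16,"rz": -3.86,"dx": -0.0002,"dy": -0.0002,"dz": 0,"fingers": 255},{"rx": 1.02,"ry": -0.16,"rz": -3.86,"dx": 0,"dy": 0,"dz": 0,"fingers": 255},{"rx": 0,"ry": 0,"rz": 0,"dx": 0,"dy": 0,"dz": 0,"fingers": 255}]'

```text
time: 12.4
tcp_pos: [0.5014, 0.1119, 0.1465]
tcp_rot: [0.805, 0.579, 0.092, 0.09]
force: [-3.1, -2.3, -3.7]
width: 0.0234
```

```bash
python3 st.py
```

```text
t 12.4 tcp [0.5014 0.1119 0.1465] phi -9.617344204634207 tilt err deg 0.21691781400663035 tip in socket mm [ -1.4066  -2.5754 -15.1465] F(socket) [-3.6281 -2.7398 -2.9061] Mom [-0.4369  1.24   -0.1199] w 0.023428912717699382 j [ 0.1348 -0.0108 -0.5771  0.7564 -0.0723  2.0213]
Mz socket 0.046037613994645454 with lever 0.046037613994645454
rotvec deg [-0.1053 -0.1886 -0.0199] shift [ 0.0016  0.0024 -0.    ]
```

Emit:
move_arm --targets '[{"rx": 1.02,"ry": -0.16,"rz": -3.86,"dx": -0.0004,"dy": -0.0002,"dz": 0,"fingers": 255},{"rx": 1.02,"ry": -0.16,"rz": -3.86,"dx": -0.0002,"dy": -0.0002,"dz": 0,"fingers": 255},{"rx": 1.02,"ry": -0.16,"rz": -3.86,"dx": 0,"dy": 0,"dz": 0,"fingers": 255},{"rx": 0,"ry": 0,"rz": 0,"dx": 0,"dy": 0,"dz": 0,"fingers": 255}]'

```text
time: 12.9
tcp_pos: [0.5008, 0.1118, 0.1465]
tcp_rot: [0.861, 0.492, 0.101, 0.08]
force: [-3.3, -0.7, -4.8]
width: 0.0235
```

```bash
python3 st.py; python3 -c "
from tgt import *
c=cam('wrist'); save(c,'w8.png',(240,110,400,230),4)"
```

```text
t 12.9 tcp [0.5008 0.1118 0.1465] phi -21.523593917107867 tilt err deg 0.23134259013092712 tip in socket mm [ -1.9336  -2.8535 -14.995 ] F(socket) [-4.2547 -1.2191 -3.7845] Mom [-0.2025  1.391   0.5162] w 0.023530095225955807 j [ 0.1342 -0.0122 -0.5784  0.756  -0.0714  2.2286]
Mz socket 0.6067255498557904 with lever 0.6067255498557904
rotvec deg [-0.148  -0.175  -0.0317] shift [ 0.0022  0.0027 -0.    ]
```

View pics/w8.png

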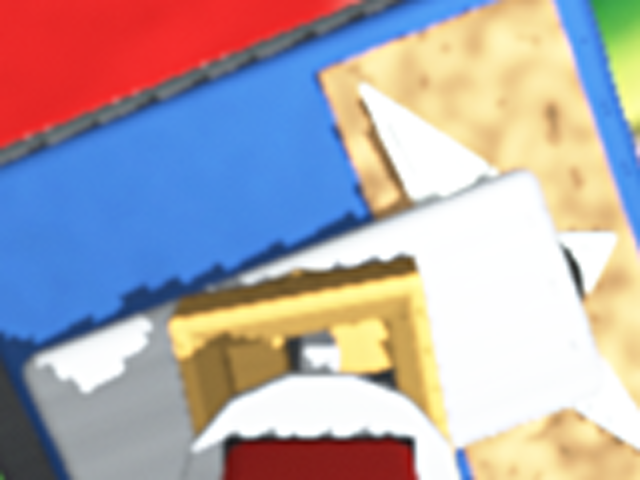

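Picture 11: the head edge now lags the key by ~10° instead of ~6°, and the axial moment jumped from 0.05 to 0.6 N·m, so the stop is reached. I'll relieve the turn and withdraw along the axis.

Emit:
move_arm --targets '[{"rx": -1.02,"ry": 0.16,"rz": 3.86,"dx": 0,"dy": 0,"dz": 0,"fingers": 255},{"rx": -0.9,"ry": 0.14,"rz": 3.4,"dx": -0.0002,"dy": 0,"dz": 0,"fingers": 255},{"rx": 0,"ry": 0,"rz": 0,"dx": 0,"dy": 0,"dz": 0,"fingers": 255}]'

```text
time: 13.32
tcp_pos: [0.5015, 0.1118, 0.1473]
tcp_rot: [0.828, 0.546, 0.097, 0.086]
force: [-3.6, 1.6, -3.4]
width: 0.0232
```

```bash
python3 st.py
```

```text
t 13.325 tcp [0.5015 0.1118 0.1473] phi -14.240222676341935 tilt err deg 0.17571764066393236 tip in socket mm [ -0.9835  -2.6297 -14.4577] F(socket) [-4.547   1.0212 -2.2517] Mom [0.27   1.3205 0.0649] w 0.0232460391102391 j [ 0.1341 -0.0128 -0.5777  0.7556 -0.0714  2.1012]
Mz socket 0.047096581513473415 with lever 0.047096581513473415
rotvec deg [-0.1549 -0.074  -0.0377] shift [ 0.0015  0.0026 -0.0008]
```

Emit:
move_arm --targets '[{"rx": 0,"ry": 0,"rz": 0,"dx": -0.0008,"dy": 0.0001,"dz": 0.0029,"fingers": 255},{"rx": 0,"ry": 0,"rz": 0,"dx": -0.0013,"dy": 0.0002,"dz": 0.0048,"fingers": 255},{"rx": 0,"ry": 0,"rz": 0,"dx": -0.0013,"dy": 0.0002,"dz": 0.0048,"fingers": 255},{"rx": 0,"ry": 0,"rz": 0,"dx": -0.0026,"dy": 0.0004,"dz": 0.0097,"fingers": 255},{"rx": 0,"ry": 0,"rz": 0,"dx": -0.005,"dy": 0.0008,"dz": 0.0193,"fingers": 255},{"rx": 0,"ry": 0,"rz": 0,"dx": -0.005,"dy": 0.0008,"dz": 0.0193,"fingers": 255},{"rx": 0,"ry": 0,"rz": 0,"dx": 0,"dy": 0,"dz": 0,"fingers": 255}]' --newtons 60

```text
time: 14.2
tcp_pos: [0.4877, 0.1139, 0.2111]
tcp_rot: [0.828, 0.545, 0.099, 0.089]
force: [0.2, 0.4, -2.3]
width: 0.0233
```

```bash
cat > back.py <<'E'
from tgt import *
s,R=rep()
z=np.array([0,0,-1.]);y=R[:,1]*[1,1,0];y/=np.linalg.norm(y);T=np.column_stack([np.cross(y,z),y,z])
T2=T
print('upright rotvec',np.degrees(Rot.from_matrix(T@R.T).as_rotvec()),'y yaw',np.degrees(np.arctan2(y[1],y[0])))
H=np.array([.502,-.2325,.055]); 
print('shift to tip 40mm over hole',H+[0,0,.04]-T@np.array(TIP)-s['tcp_pos'])
E
python3 back.py
```

```text
t 14.2 tcp [0.4877 0.1139 0.2111] phi -14.289926433540472 tilt err deg 0.3100389218455357 tip in socket mm [ 2.5272 -2.736  50.792 ] F(socket) [-0.4585  0.3832 -2.2136] Mom [0.1049 0.3578 0.0001] w 0.02334805229263702 j [ 0.1448 -0.0998 -0.5146  0.9001 -0.0763  2.112 ]
upright rotvec [ 2.3328 15.1047 -0.513 ] y yaw -23.788931845854172
shift to tip 40mm over hole [ 0.0136 -0.3461 -0.0491]
```

Emit:
move_arm --targets '[{"rx": 0.29,"ry": 1.89,"rz": -0.06,"dx": 0.0017,"dy": -0.0433,"dz": 0,"fingers": 255},{"rx": 0.29,"ry": 1.89,"rz": -0.06,"dx": 0.0017,"dy": -0.0433,"dz": 0,"fingers": 255},{"rx": 0.29,"ry": 1.89,"rz": -0.06,"dx": 0.0017,"dy": -0.0433,"dz": 0,"fingers": 255},{"rx": 0.29,"ry": 1.89,"rz": -0.06,"dx": 0.0017,"dy": -0.0433,"dz": 0,"fingers": 255},{"rx": 0.29,"ry": 1.89,"rz": -0.06,"dx": 0.0017,"dy": -0.0433,"dz": 0,"fingers": 255},{"rx": 0.29,"ry": 1.89,"rz": -0.06,"dx": 0.0017,"dy": -0.0433,"dz": 0,"fingers": 255},{"rx": 0.29,"ry": 1.89,"rz": -0.06,"dx": 0.0017,"dy": -0.0433,"dz": -0.015,"fingers": 255},{"rx": 0.29,"ry": 1.89,"rz": -0.06,"dx": 0.0017,"dy": -0.043,"dz": -0.015,"fingers": 255},{"rx": 0,"ry": 0,"rz": 0,"dx": 0,"dy": 0,"dz": 0,"fingers": 255},{"rx": 0,"ry": 0,"rz": 0,"dx": 0,"dy": 0,"dz": 0,"fingers": 255}]'

```text
time: 15.45
tcp_pos: [0.499, -0.2324, 0.1773]
tcp_rot: [0.838, 0.546, -0.003, -0.002]
force: [-0.0, -1.0, -0.7]
width: 0.0232
```

```bash
python3 back.py
python3 - <<'E'
from h import *
c=cam('wrist');np.save('w9.npy',c,allow_pickle=True); a=cam('scene')
A=cv2.resize(c['color'][110:280,240:400,::-1],(480,510),interpolation=2)
B=cv2.resize(a['color'][210:310,320:390,::-1],(315,450),interpolation=2)
o=np.zeros((510,800,3),np.uint8);o[:,:480]=A;o[:450,485:800]=B;cv2.imwrite('pics/w9.png',o)
# predicted pixel of hole centre at block top, and corners of a blade tip
print('hole px',proj(c,[.502,-.2325,.055]))
E
```

```text
t 15.45 tcp [ 0.499  -0.2324  0.1773] phi -15.286567996925575 tilt err deg 15.40455151614719 tip in socket mm [  38.7392 -343.2135    3.5226] F(socket) [-0.0626 -0.9976 -0.7356] Mom [-0.0265 -0.0541  0.0291] w 0.023245287331176142 j [-0.5514  0.1846 -0.2602  1.1321 -0.0037  1.4342]
upright rotvec [-0.0048 -0.4087 -0.0005] y yaw -23.76317487460862
shift to tip 40mm over hole [ 0.0024  0.0002 -0.0153]
hole px [322.8619747  190.67416888]
```

View pics/w9.png

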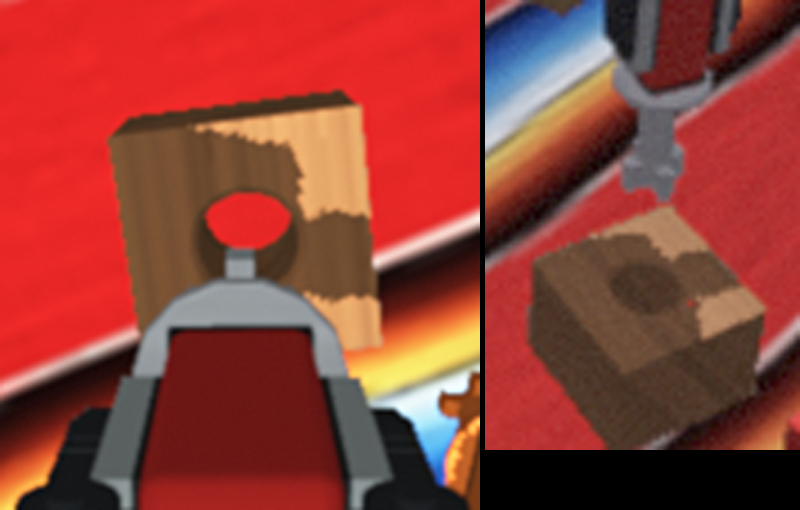

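Picture 12 (last): hole centre at crop (247,240), i.e. pixel (322,190), against a prediction of (323,191); the key hangs straight above it. Lowering with a 2.4 mm x correction.

Emit:
move_arm --targets '[{"rx": 0,"ry": -0.4,"rz": 0,"dx": 0.0024,"dy": 0.0001,"dz": -0.02,"fingers": 255},{"rx": 0,"ry": 0,"rz": 0,"dx": 0,"dy": 0,"dz": -0.02,"fingers": 255},{"rx": 0,"ry": 0,"rz": 0,"dx": 0,"dy": 0,"dz": 0,"fingers": 255},{"rx": 0,"ry": 0,"rz": 0,"dx": 0,"dy": 0,"dz": 0,"fingers": 255}]'

```text
time: 16.05
tcp_pos: [0.5022, -0.2321, 0.139]
tcp_rot: [0.837, 0.547, 0.0, 0.001]
force: [1.0, 0.5, -2.1]
width: 0.0236
```

```bash
python3 back.py
```

```text
t 16.05 tcp [ 0.5022 -0.2321  0.139 ] phi -15.161676346303787 tilt err deg 14.883043518749846 tip in socket mm [  32.367  -342.3973  -34.4159] F(socket) [ 0.3381  0.6459 -2.2546] Mom [-0.0234  0.0409 -0.0072] w 0.023573388313693988 j [-0.5496  0.2151 -0.3092  1.0442 -0.0003  1.4344]
upright rotvec [0.0863 0.1049 0.    ] y yaw -23.676567939838428
shift to tip 40mm over hole [-0.0008 -0.0001  0.023 ]
```

Emit:
move_arm --targets '[{"rx": 0,"ry": 0,"rz": 0,"dx": -0.0006,"dy": 0,"dz": -0.012,"fingers": 255},{"rx": 0,"ry": 0,"rz": 0,"dx": 0,"dy": 0,"dz": -0.012,"fingers": 255},{"rx": 0,"ry": 0,"rz": 0,"dx": 0,"dy": 0,"dz": -0.013,"fingers": 255},{"rx": 0,"ry": 0,"rz": 0,"dx": 0,"dy": 0,"dz": -0.013,"fingers": 255},{"rx": 0,"ry": 0,"rz": 0,"dx": 0,"dy": 0,"dz": -0.012,"fingers": 255},{"rx": 0,"ry": 0,"rz": 0,"dx": 0,"dy": 0,"dz": 0,"fingers": 255}]'

```text
time: 16.8
tcp_pos: [0.4999, -0.2322, 0.0744]
tcp_rot: [0.837, 0.547, -0.001, -0.001]
force: [-1.4, -1.6, -2.5]
width: 0.023
```

```bash
python3 back.py
```

```text
t 16.8 tcp [ 0.4999 -0.2322  0.0744] phi -15.248829761477664 tilt err deg 15.12576599592498 tip in socket mm [  13.2599 -342.8517  -96.1761] F(socket) [-1.7157 -1.8306 -2.1428] Mom [-0.4615  0.2311 -0.0238] w 0.023018216037796482 j [-0.5515  0.2806 -0.3782  0.9138 -0.0013  1.4337]
upright rotvec [ 0.0091 -0.1287 -0.0001] y yaw -23.744479816498227
shift to tip 40mm over hole [0.0014 0.     0.0876]
```

Emit:
move_arm --targets '[{"rx": 0,"ry": 0,"rz": 0,"dx": 0.0006,"dy": 0,"dz": -0.001,"fingers": 255},{"rx": 0,"ry": 0,"rz": 0,"dx": 0,"dy": 0,"dz": -0.001,"fingers": 255},{"rx": 0,"ry": 0,"rz": 0,"dx": 0,"dy": 0,"dz": 0,"fingers": 255}]'

```text
time: 17.18
tcp_pos: [0.5015, -0.2327, 0.0743]
tcp_rot: [0.837, 0.547, -0.0, 0.001]
force: [-2.1, -1.9, -2.5]
width: 0.0233
```

```bash
python3 -c "
from h import *
s=env.observe();print(s['tcp_pos'],s['force'],s['moment'])"
```

```text
[ 0.50150301 -0.23273244  0.07427922] [-2.14074775 -1.93266925 -2.54780255] [-0.55791405  0.59952112  0.02348556]
```

Emit:
move_arm --targets '[{"rx": 0,"ry": 0,"rz": 0,"dx": 0,"dy": 0,"dz": -0.001,"fingers": 255},{"rx": 0,"ry": 0,"rz": 0,"dx": 0,"dy": 0,"dz": -0.001,"fingers": 255},{"rx": 0,"ry": 0,"rz": 0,"dx": 0,"dy": 0,"dz": 0,"fingers": 255}]'

```text
time: 17.55
tcp_pos: [0.5017, -0.2328, 0.0724]
tcp_rot: [0.837, 0.547, -0.0, 0.001]
force: [-3.5, -2.6, 0.6]
width: 0.0233
```

Emit:
move_arm --targets '[{"rx": 0,"ry": 0,"rz": 0,"dx": -0.0008,"dy": -0.0006,"dz": -0.0005,"fingers": 255},{"rx": 0,"ry": 0,"rz": 0,"dx": 0,"dy": 0,"dz": 0,"fingers": 255}]'

```text
time: 17.8
tcp_pos: [0.5016, -0.2329, 0.0723]
tcp_rot: [0.837, 0.547, 0.001, 0.001]
force: [-3.0, -0.0, 5.9]
width: 0.0231
```

Emit:
move_arm --targets '[{"rx": 0,"ry": 0,"rz": 0,"dx": 0,"dy": 0,"dz": 0,"fingers": 120},{"rx": 0,"ry": 0,"rz": 0,"dx": 0,"dy": 0,"dz": 0,"fingers": 0},{"rx": 0,"ry": 0,"rz": 0,"dx": 0,"dy": 0,"dz": 0,"fingers": 0},{"rx": 0,"ry": 0,"rz": 0,"dx": 0,"dy": 0,"dz": 0,"fingers": 0},{"rx": 0,"ry": 0,"rz": 0,"dx": 0,"dy": 0,"dz": 0,"fingers": 0}]'

```text
time: 18.42
tcp_pos: [0.5009, -0.233, 0.0714]
tcp_rot: [0.837, 0.547, 0.0, 0.0]
force: [-0.9, -0.3, -0.2]
width: 0.0853
```

```bash
python3 -c "
from h import *
s=env.observe();print(s['tcp_pos'],s['force'],s['width'])"
```

```text
[ 0.50090036 -0.23299533  0.07144686] [-0.93895402 -0.2543701  -0.16598998] 0.085324617062839
```

Released with clear fingers. I'll retreat upward and check numerically, since my picture views are used up.

Emit:
move_arm --targets '[{"rx": 0,"ry": 0,"rz": 0,"dx": 0,"dy": 0,"dz": 0.02,"fingers": 0},{"rx": 0,"ry": 0,"rz": 0,"dx": 0,"dy": 0,"dz": 0.04,"fingers": 0},{"rx": 0,"ry": 0,"rz": 0,"dx": 0,"dy": 0,"dz": 0.04,"fingers": 0},{"rx": 0,"ry": 0,"rz": 0,"dx": 0,"dy": 0,"dz": 0.03,"fingers": 0},{"rx": 0,"ry": 0,"rz": 0,"dx": 0,"dy": 0,"dz": 0,"fingers": 0},{"rx": 0,"ry": 0,"rz": 0,"dx": 0,"dy": 0,"dz": 0,"fingers": 0}]'

```text
time: 19.18
tcp_pos: [0.5003, -0.2327, 0.2006]
tcp_rot: [0.837, 0.547, -0.0, -0.0]
force: [-0.0, -0.6, -0.5]
width: 0.0855
```

Run:
```python
from h import *
np.set_printoptions(precision=4,suppress=True)
a=cam('scene');c=cam('wrist')
s0=cv2.imread('pics/s0.png').astype(int); d=np.abs(a['color'][:,:,::-1].astype(int)-s0).sum(2)
for n,b in(('key',(340,235,385,310)),('sanding',(312,172,365,215)),('jar',(394,205,427,243)),('tape',(268,148,303,171)),('clamp',(218,170,295,232))):
    x0,y0,x1,y1=b;print(n,'changed px',int((d[y0:y1,x0:x1]>90).sum()),'of',(x1-x0)*(y1-y0))
def grey(c,cen,r):
    im=c['color'].astype(int);m=((im.max(2)-im.min(2)<35)&(im.mean(2)>90)).astype(np.uint8)
    n,l,st,ce=cv2.connectedComponentsWithStats(m)
    return [(np.round(ce[i],1),st[i,4],st[i,:4]) for i in range(1,n) if np.hypot(*(ce[i]-cen))<r and st[i,4]>6]
print('wrist: pred top',proj(c,[.502,-.2325,.1155]),'collar',proj(c,[.502,-.2325,.059])); print(grey(c,proj(c,[.502,-.2325,.09]),60))
print('scene: pred top',proj(a,[.502,-.2325,.1155])); print(grey(a,np.array([358,255]),30))
a0=dict(a);a0['color']=cv2.imread('pics/s0.png')[:,:,::-1];print('start:',grey(a0,np.array([358,255]),30))
```

```text
key changed px 670 of 3375
sanding changed px 758 of 2279
jar changed px 0 of 1254
tape changed px 0 of 805
clamp changed px 205 of 4774
wrist: pred top [321.248  203.8031] collar [321.117  186.4627]
[(array([322.2, 175.6]), np.int32(453), array([302, 164,  42,  32], dtype=int32)), (array([322.8, 202. ]), np.int32(191), array([315, 195,  16,  15], dtype=int32)), (array([273.2, 221.5]), np.int32(24), array([268, 220,  12,   5], dtype=int32))]
scene: pred top [358.822  247.3533]
[(array([371.9, 229.2]), np.int32(9), array([369, 227,   7,   5], dtype=int32)), (array([358.5, 246.6]), np.int32(22), array([356, 245,   6,   4], dtype=int32)), (array([342.8, 250.8]), np.int32(14), array([338, 246,  11,  10], dtype=int32)), (array([355.4, 274.2]), np.int32(115), array([346, 267,  21,  13], dtype=int32))]
start: [(array([372.1, 229. ]), np.int32(8), array([369, 227,   7,   5], dtype=int32)), (array([342.4, 251.1]), np.int32(15), array([337, 246,  12,  11], dtype=int32)), (array([358.1, 247.7]), np.int32(21), array([355, 246,   7,   4], dtype=int32)), (array([355.4, 275.1]), np.int32(118), array([346, 268,  21,  13], dtype=int32))]
```

Emit:
move_arm --targets '[{"rx": 0,"ry": 0,"rz": 0,"dx": -0.03,"dy": -0.04,"dz": 0.02,"fingers": 0},{"rx": 0,"ry": 0,"rz": 0,"dx": -0.04,"dy": -0.05,"dz": 0.01,"fingers": 0},{"rx": 0,"ry": 0,"rz": 0,"dx": -0.04,"dy": -0.05,"dz": 0,"fingers": 0},{"rx": 0,"ry": 0,"rz": 0,"dx": -0.04,"dy": -0.05,"dz": 0,"fingers": 0},{"rx": 0,"ry": 0,"rz": 0,"dx": -0.04,"dy": -0.05,"dz": 0,"fingers": 0},{"rx": 0,"ry": 0,"rz": 0,"dx": -0.04,"dy": -0.05,"dz": 0,"fingers": 0},{"rx": 0,"ry": 0,"rz": 0,"dx": -0.03,"dy": -0.05,"dz": 0,"fingers": 0},{"rx": 0,"ry": 0,"rz": 0,"dx": 0,"dy": 0,"dz": 0,"fingers": 0}]'

```text
time: 20.27
tcp_pos: [0.2434, -0.569, 0.229]
tcp_rot: [0.839, 0.544, -0.0, -0.0]
force: [0.3, 0.1, 0.5]
width: 0.0852
```

```bash
cat > fin.py <<'E'
from h import *
np.set_printoptions(precision=4,suppress=True)
a=cam('scene');b=cam('top')
def grey(im,cen,r):
    im=im.astype(int);m=((im.max(2)-im.min(2)<45)&(im.mean(2)>90)).astype(np.uint8)
    n,l,st,ce=cv2.connectedComponentsWithStats(m)
    return [(np.round(ce[i],1),int(st[i,4])) for i in range(1,n) if np.hypot(*(ce[i]-cen))<r and st[i,4]>6]
for n,c,f,cen,bs in(('scene',a,'s0',(357,262),dict(key=(340,235,385,310),sanding=(312,172,365,215),jar=(394,205,427,243),tape=(268,148,303,171),clamp=(218,170,295,232))),
  ('top',b,'t0',(404,230),dict(key=(380,205,425,255),sanding=(290,118,332,172),jar=(378,125,408,156),tape=(194,112,236,152),clamp=(235,182,297,252)))):
    p=cv2.imread(f'pics/{f}.png')[:,:,::-1]; d=np.abs(c['color'].astype(int)-p.astype(int)).sum(2)
    print(n,{k:(int((d[v[1]:v[3],v[0]:v[2]]>90).sum()),(v[2]-v[0])*(v[3]-v[1])) for k,v in bs.items()})
    print(' now',grey(c['color'],np.array(cen),18));print(' start',grey(p,np.array(cen),18))
    for k,v in bs.items():
        g=lambda I:np.float32(cv2.cvtColor(I[v[1]:v[3],v[0]:v[2]],cv2.COLOR_RGB2GRAY))
        print('  ',k,np.round(cv2.phaseCorrelate(g(p),g(c['color']))[0],2))
E
python3 fin.py
```

```text
scene {'key': (129, 3375), 'sanding': (0, 2279), 'jar': (0, 1254), 'tape': (0, 805), 'clamp': (206, 4774)}
 now [(array([358.5, 246.7]), 23), (array([343.1, 250.8]), 23), (array([355.5, 274.1]), 124)]
 start [(array([343.1, 250.8]), 23), (array([358.1, 247.8]), 26), (array([355.4, 275.1]), 126)]
   key [ 0.68 -0.13]
   sanding [-0.    0.54]
   jar [-0.04  0.04]
   tape [-0.11  0.13]
   clamp [0.17 0.18]
top {'key': (104, 2250), 'sanding': (0, 2268), 'jar': (0, 930), 'tape': (0, 1680), 'clamp': (60, 4340)}
 now [(array([399.4, 229.9]), 86), (array([406.9, 229.8]), 24)]
 start [(array([399.8, 230.7]), 80), (array([407.5, 231. ]), 26)]
   key [ 0.25 -0.98]
   sanding [0.48 0.04]
   jar [0.12 0.  ]
   tape [ 0.5  -0.04]
   clamp [ 0.07 -0.08]
```

Run:
```python
from h import *
np.set_printoptions(precision=4,suppress=True)
a=cam('scene');b=cam('top')
for n,p,q,r,s in(('dot',(358.1,247.8),(407.5,231.),(358.5,246.7),(406.9,229.8)),('collar',(355.4,275.1),(399.8,230.7),(355.5,274.1),(399.4,229.9))):
    X0=tri([(a,*p),(b,*q)])[0];X1=tri([(a,*r),(b,*s)])[0];print(n,X0,X1,(X1-X0)*1e3)
```

```text
dot [ 0.4996 -0.2319  0.1155] [ 0.5023 -0.2305  0.1155] [ 2.7674  1.3459 -0.0519]
collar [ 0.5018 -0.2276  0.042 ] [ 0.5037 -0.2264  0.0424] [1.8674 1.148  0.4432]
```

```bash
python3 -c "
from plant import env
print(env.close_job(), env.observe()['time'])"
```

```text
the job is handed in; nothing more can be done
the job is handed in; nothing more can be done
```

The screw is turned to its stop, the key is back upright in the wooden stand, and I have handed the job in. It took about 20 s of the 72 s. No verdict was reported, so these results rest on my own readings.

- **Insertion:** The bit went into the cross slot with no measurable resistance and reached the floor about 15 mm deep. Contact there was about 9 N, and the key was in line with the screw to within 0.1°.
- **Turning:** I turned the tool 96° clockwise in small steps, keeping the tool's tilt within 0.25° of the measured screw axis. The moment about the screw then jumped from about 0.05 to 0.6 N·m, and in the wrist image the key ran 4–5° further ahead of the head. I took that as the stop, eased back and withdrew.
- **Strap:** I had no direct reading of how far the strap is down. The moment jump and the extra lag of the head are the only evidence that it is fully down.
- **Key in the stand:** Compared with the start images, its height is unchanged to within 0.5 mm. It sits 2–3 mm sideways from where it was, within the hole's play, and its lean changed by about 1°.
- **Bystanders:** No pixels changed over the sanding block, the jar or the tape. The arm ended well clear with the gripper open.

Two of my checks were off:
- My first move call was refused for missing keys, so one picture was spent on the start pose.
- The tip position I worked out drifted 2–3 mm from the socket centre while turning. I put this down to a small offset of the key in the grip. Sideways force stayed around 5 N or less wherever I read it.

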